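# Draw the flush bolt and open both doors of a control cabinet on the repair bench

### The arm

A 7-joint arm with a two-finger parallel gripper is mounted at the origin on the work surface. World frame = base frame: x ahead of the robot, y to its left, z up, the work surface at z = 0. Lengths are in mm, angles in rad, forces in N, time in s.
With the tool pointing down it reaches from about 400 to 875 mm from the base axis. Payload 4.4 kg.
Tool frame: the origin (TCP) lies at the very end of the fingers, on their centre line; the grasp point (between the pads) lies 19 mm behind it (ctrl.grip_point_offset is the distance from the TCP to the grasp point, in mm); z points along the fingers, y is the line along which they close (so a half turn about z gives the same grasp; the last joint's range is limited). The gripper opens to 85 mm and grips with 20 to 120 N. Pads are 22 mm wide; open, the fingers measure 114 mm over their backs; the gripper's body (76 mm by 85 mm) begins 54 mm behind the grasp point. The pads swing forward as they close: fully open they stand 13 mm farther back than shut.
Start: joints at [1.035, 0.628, 0.038, 1.517, -0.027, 0.996, -0.02], TCP at [294.288, -579.579, 231.313] pointing down, gripper open.
Joint ranges: [-3.06, 3.06], [-0.37, 2.12], [-1.25, 1.32], [0.18, 2.47], [-1.1, 4.24], [0.23, 1.98], [-2.94, 2.94]. Speed limits (rad/s): [2.57, 2.57, 3.14, 3.14, 3.14, 3.14, 3.14].

### API

Orientations are given as [roll, pitch, yaw] about the fixed x, y, z axes, in that order (R = Rz(yaw) Ry(pitch) Rx(roll)).
In Python, from cell import ctrl gives the robot as it stands.
- The arm moves only by the tool jog_arm, never from a script. Its argument "increments" is one flat list of numbers, 7 for each row, row after row: the finger opening in cm, from 0 to 8.54, then the shift along the tool's x, y, z in cm, then the turn, a rotation vector about the tool's x, y, z in degrees. In form: [fingers, x, y, z, rx, ry, rz, fingers, x, y, z, rx, ry, rz, ...]. A call has 1 to 20 rows; each row is the pose to reach, as a shift and turn from the pose commanded when the call began, along the tool's axes at that moment; what a row does not reach only later rows make up. A row lasts 1/10 s, in which the tool goes at most 50 mm and 8.59 degrees, less where a joint would pass 70% of its speed; a pose out of reach is approached as far as the arm can. A call with a gripper value outside its range is refused whole. The fingers move at their own pace and stop on an object; the grip force is fixed at half the most. Time passes only in rows, so rows that repeat a pose let the fingers close. It gives the time, the measured TCP pose, the force, the opening and the grip force at its end, in the units of the state.
- ctrl.read_state(): the state, without advancing time (a new reading comes with each control period).
- ctrl.get_image(name): name is "side" or "top"; returns the picture (480x640x3 uint8, red, green, blue); there is no depth.
- ctrl.camera_params(name): a dict with "fx", "fy", "cx", "cy" (pixels), "distortion" ([k1, k2, p1, p2, k3] as OpenCV has them; the pictures are not rectified), "extrinsics" (4x4, takes a point from world to camera coordinates). Camera axes: x right, y down, z forward; pixel columns grow to the right and rows downward; lengths in mm; the calibration is good to about 2 mm. A picture is of the moment at which its call begins. camera_params takes no time and is no camera call.
- ctrl.finish_job(): hands the job in; it is judged then, once.
The state is a dict: "clock": time; "qpos": joint angles; "qd": joint speeds; "tau": joint torques, N m; "eef_pos": TCP position; "tool_rot": TCP orientation; "force": force on the tool from outside, world axes, zero at the start; "torque": the same for the moment, N m; "width": finger opening in mm; "gripper_force": force on a finger pad.
Only numpy, scipy, OpenCV 4.12 (cv2) and the standard library are available. Lean on these libraries where they do the work, as an engineer would, in place of code of your own. Each camera call takes 0.05 s, during which the arm holds its last target. There are 200 camera calls.

### The job

Open up the grey control cabinet that lies on its back on the repair bench. First swing the right-hand door (the one with the bow handle, seen from the robot) up to upright or a little beyond; then draw the left-hand door's flush bolt fully back by its black knob, keep it drawn while you raise that door clear of the keeper, and swing it upright or a little beyond as well. Work gently: never force the door up against its bolt, do not let a door swing fast, touch nothing inside the cabinet, and leave the other things on the bench where they are.

Things in the scene. Friction and masses are not known exactly. Their poses are not given: they have to be found in the camera images.
- cabinet: light-grey sheet-steel double-door cabinet lying on its back, fixed, 320 mm (its x) by 440 mm (its y) by 120 mm high. Origin: centre of its underside, on the bench; z up. Its x axis points away from the robot (turned by up to about 12 degrees). The doors are its top: they meet along its x axis at y = 0, each 276 mm (x) by 216 mm (y) and 20 mm thick, outer faces level with the rim at z = 120 mm. The inside is about 96 mm deep below the doors.
- active_door (a joint): right-hand door (-y side), opening upward about a hinge along its outer edge: 0 shut, 1.57 upright, 1.92 stop; it may start up to 0.04 ajar. 0.55 kg. Carries a 3 mm cover strip that laps 20 mm over the left-hand door along the joint, so it must open first. Its stiff hinge keeps it at any angle where it is left; moving it takes 5 to 10 N at the handle.
- passive_door (a joint): left-hand door (+y side), opening upward in the same way: 0 shut, 1.57 upright, 1.92 stop. 0.5 kg, no handle; held shut by its bolt. Its stiff hinge keeps it where it is left; moving it takes 5 to 10 N near its free edge.
- bolt (a joint): slide of the flush bolt in the left-hand door, m: 0 thrown (bolt under the keeper), 0.022 fully drawn, at its stop. It draws along the cabinet's -x (towards the robot). A spring throws it out again as soon as the knob is let go: 6 N when thrown, rising to 10.4 N at the stop, plus 1 N friction. It is clear of the keeper only from 0.019 on, so draw it to the stop by feel (hand and knob give a few mm under the spring).
- active_hinge (a point): middle of the right-hand door's hinge axis, on the cabinet at its (0, -220, 120) mm; the axis lies along the cabinet's x
- passive_hinge (a point): middle of the left-hand door's hinge axis, on the cabinet at its (0, 220, 120) mm; the axis lies along the cabinet's x
- handle (a point): middle of the bar of the right-hand door's steel bow handle: round bar 10 mm thick, 120 mm long along the cabinet's x, 35 mm off the door's outer face, 175 mm from the hinge axis. Moves with the door.
- knob (a point): middle of the head of the bolt's black round knob: head 16 mm across and 14 mm tall on an 8 mm tall, 10 mm thick neck, so the head stands 8 to 22 mm off the left-hand door's outer face, 178 mm from the hinge axis (40 mm from the free edge); this point is 15 mm off the face. At 0 on the slide it lies at x = 50 mm in the cabinet. Moves with the bolt and the door. The neck runs in a 24 mm wide steel face plate let into the door.
- bolt_knob: the bolt's knob as a part; origin where its neck meets the door's face
- bolt_rod: the bolt's round steel rod, 10 mm thick, 10 mm below the door's outer face; thrown, it sticks 21.5 mm out of the door's far (+x) end and 18.5 mm of that lies under the keeper
- keeper: steel keeper block on the cabinet's far rim above the rod's end, 19 x 44 x 14 mm, standing 10.5 mm above the rim; origin: centre of its underside. The rod is past it once the left-hand door is raised 0.15 rad.
- inside: what is fitted inside the cabinet: circuit board, breakers, transformer, terminals; its tallest parts end 57 mm above the bench, so nothing should reach below 65 mm inside
- multimeter: bystander: red handheld multimeter lying face up, 185 x 90 x 38 mm
- tray: bystander: lime-green open plastic tray, 240 x 120 x 55 mm
- driver: bystander: orange-handled screwdriver, 170 mm long, in the tray
- tweezers: bystander: steel tweezers, 120 mm long, in the tray
- dropper: bystander: white dropper bottle with a long nozzle, 42 mm across, 118 mm tall
- flux_jar: bystander: small clear jar with yellow cap, 60 mm across, 85 mm tall
- spray: bystander: blue spray can, 54 mm across, 190 mm tall
- solder_reel: bystander: steel-grey solder reel, 56 mm across, 35 mm tall, with a 22 mm hole

How it is judged (in metres and radians):
On the way, in this order (a step that is already met when the one before it is completed fails the run):
1. the right-hand door is open (beyond 75 degrees) while the left-hand door is still shut (value of joint active_door above 1.3 rad and value of joint passive_door below 0.06 rad), for 0.2 s.
2. the bolt is drawn back (over 17 mm) with the left-hand door still down (all of step 1 and value of joint bolt above 0.017 m), for 0.05 s.
3. the left-hand door is raised past the keeper (value of joint passive_door above 0.18 rad), for 0.1 s.
At the end, for the whole second after the job is handed in: Both doors stand open at 77 degrees (1.35 rad) or more, at rest, left alone, with the bolt sprung out again (within 5 mm of thrown), and every bystander within 20 mm of where it was (value of joint each of active_door, passive_door above 1.35 rad and velocity of joint active_door between -0.1 and 0.1 rad/s and velocity of joint passive_door between -0.1 and 0.1 rad/s and value of joint bolt below 0.005 m and distance of each of multimeter, tray, driver, tweezers, dropper, flux_jar, spray, solder_reel from where it was at the start of the episode below 0.02 m); the robot touches nothing.
It fails at once if the left-hand door is forced up against its bolt (over 40 N between rod and keeper) (contact force between bolt_rod and keeper above 40 N).
It fails at once if something inside the cabinet is touched (over 1 N) (contact force between any of the arm, the fingers and inside above 1 N).
It fails at once if a door swings faster than 3 rad/s (velocity of joint any of active_door, passive_door above 3 rad/s or velocity of joint any of active_door, passive_door below -3 rad/s).
It fails at once if a bystander is pushed away or knocked over (moved more than 40 mm) (distance of any of multimeter, tray, driver, tweezers, dropper, flux_jar, spray, solder_reel from where it was at the start of the episode above 0.04 m).
It also fails if it takes over 69 s, if anything falls off the work surface, if the arm or the gripper's body presses on something with over 40 N, if the wrist force passes 120 N, or if a joint passes its speed limit or range.

## Working session

There is one attempt and no reset: what is moved stays moved. The work goes in short steps, Python scripts to look and compute and a tool call to move; the robot and the scene stay as the last step left them, time stands still between calls to the robot, and variables do not carry over. Pictures are saved under pics/ and viewed, at most 10 in all, crops included, and the job is handed in when it is done.

Besides the shell and the picture viewer there is one more tool, called after "Emit:" in YAML: its name, and indented under it one key for each argument. jog_arm: Moves the arm, as the interface text tells. Its arguments: {"type":"object","properties":{"increments":{"type":"array","items":{"type":"number"}}},"required":["increments"]}

```bash
mkdir -p pics; ls; python3 - <<'E'
from cell import ctrl
import cv2
for n in("side","top"):
    cv2.imwrite(f"pics/{n}0.png",ctrl.get_image(n)[:,:,::-1]); p=ctrl.camera_params(n); print(n,p)
print(ctrl.read_state())
E
```

```text
pics
side {'fx': 442.51598381689377, 'fy': 442.51598381689377, 'cx': 317.44418982849265, 'cy': 236.98413257132285, 'distortion': array([-0.04107055,  0.        ,  0.        ,  0.        ,  0.        ]), 'extrinsics': array([[-8.80941743e-01, -4.72817452e-01, -1.96291226e-02,
         4.81097494e+02],
       [-3.19868561e-01,  6.25514596e-01, -7.11628832e-01,
         2.45453434e+02],
       [ 3.48748833e-01, -6.20624804e-01, -7.02281356e-01,
         9.84052001e+02],
       [ 0.00000000e+00,  0.00000000e+00,  0.00000000e+00,
         1.00000000e+00]])}
top {'fx': 440.9075392274576, 'fy': 440.9075392274576, 'cx': 321.5560056641182, 'cy': 238.20426740477262, 'distortion': array([-0.02181082,  0.        ,  0.        ,  0.        ,  0.        ]), 'extrinsics': array([[ 1.01424911e-02, -9.99515502e-01,  2.94260281e-02,
        -6.37810599e+00],
       [-9.93885208e-01, -1.33123920e-02, -1.09612833e-01,
         5.74272357e+02],
       [ 1.09951456e-01, -2.81343469e-02, -9.93538694e-01,
         1.16901647e+03],
       [ 0.00000000e+00,  0.00000000e+00,  0.00000000e+00,
         1.00000000e+00]])}
{'clock': 0.1, 'qpos': array([ 1.03520836,  0.62920451,  0.03842273,  1.51826149, -0.02700756,
        0.99633595, -0.02000354]), 'qd': array([ 0.00066465, -0.0005006 , -0.00086546, -0.00147698, -0.00226123,
       -0.00042046, -0.0010723 ]), 'tau': array([ 2.51920326e-03, -5.64537048e+01,  1.23043556e+00, -1.93974048e+01,
        1.13019190e-02,  5.46127048e-03, -2.72267056e-05]), 'eef_pos': array([ 294.03863075, -579.05762416,  230.51457447]), 'tool_rot': array([-3.13990027e+00, -4.72399265e-06,  4.69798276e-01]), 'force': array([ 0.16232052, -0.11448032, -0.14495374]), 'torque': array([-0.02394798, -0.04424475, -0.00173523]), 'gripper_force': 0.0, 'width': 85.36660629331233}
```

View pics/top0.png

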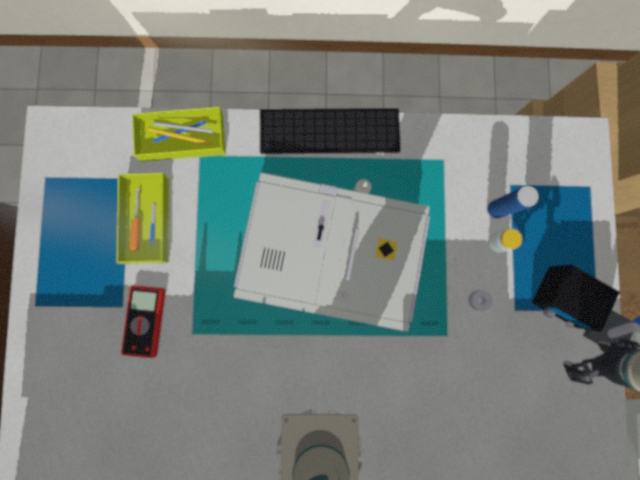

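View pics/side0.png

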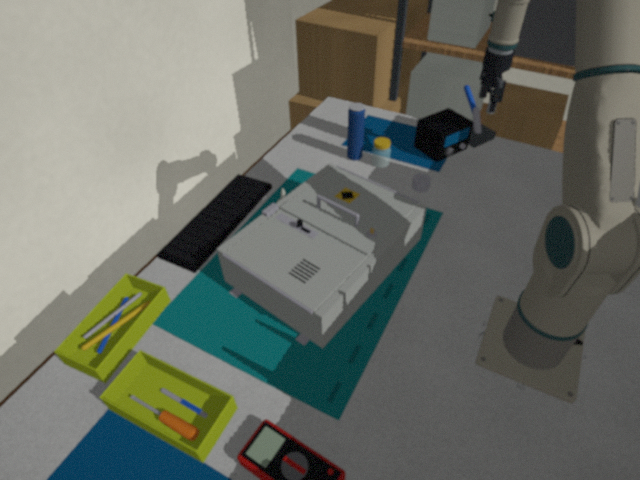

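Top view: cabinet yawed about -12°, corners near (261,174), (428,206), (409,330), (235,298); knob (320,235); handle (352,245); dropper just beyond the far side at (363,186). Side view: handle bar (335,208), knob (298,224). Enlarging for accurate corners.

```bash
python3 - <<'E'
import cv2
a=cv2.imread("pics/top0.png")[165:340,225:440]; cv2.imwrite("pics/c1.png",cv2.resize(a,None,fx=3.4,fy=3.4,interpolation=cv2.INTER_CUBIC))
a=cv2.imread("pics/side0.png")[155:350,210:430]; cv2.imwrite("pics/c2.png",cv2.resize(a,None,fx=3,fy=3,interpolation=cv2.INTER_CUBIC))
E
```

```text
(no output)
```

View pics/c1.png

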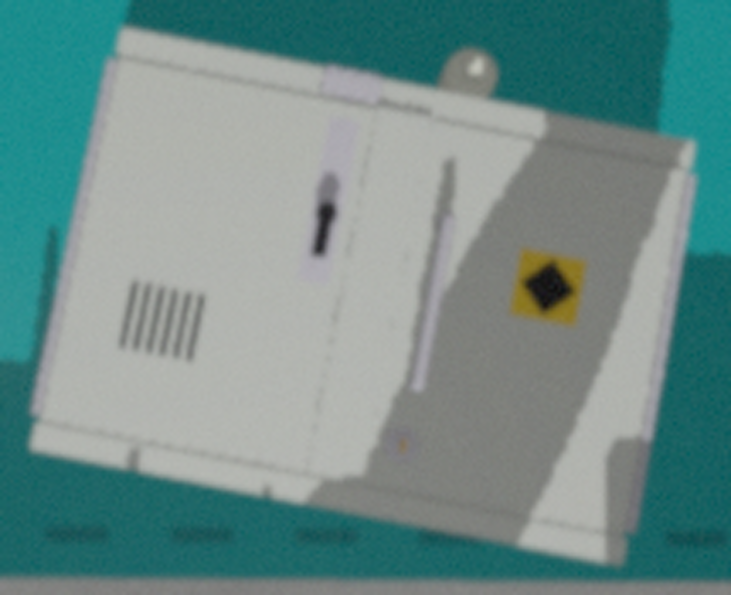

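View pics/c2.png

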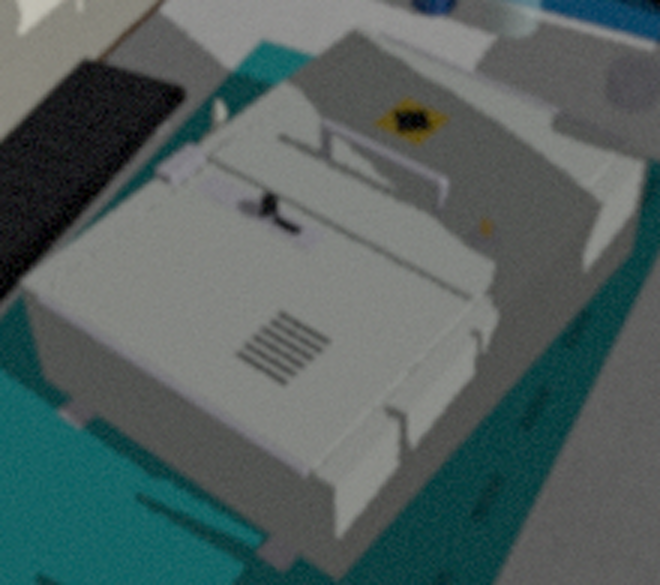

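```bash
cat > h.py <<'E'
import numpy as np, cv2
from cell import ctrl
def ray(n,uv):
    p=ctrl.camera_params(n); K=np.array([[p['fx'],0,p['cx']],[0,p['fy'],p['cy']],[0,0,1]])
    q=cv2.undistortPoints(np.array([[uv]],float),K,p['distortion'])[0,0]
    T=p['extrinsics']; R=T[:3,:3]; d=R.T@np.array([*q,1]); return -R.T@T[:3,3],d/np.linalg.norm(d)
def plane(n,uv,z):
    c,d=ray(n,uv); return c+d*(z-c[2])/d[2]
def tri(a,b):
    A=np.zeros((3,3));v=np.zeros(3)
    for n,uv in(("top",a),("side",b)):
        c,d=ray(n,uv);M=np.eye(3)-np.outer(d,d);A+=M;v+=M@c
    return np.linalg.solve(A,v)
E
python3 - <<'E'
from h import *
np.set_printoptions(precision=1,suppress=True)
t=lambda x,y:(x/3.4+225-.35,y/3.4+165-.35); s=lambda x,y:(x/3+210-.33,y/3+155-.33)
W=np.array([plane("top",t(*p),120) for p in[(122,27),(696,140),(625,565),(30,448)]])
C=np.array([[160,220],[160,-220],[-160,-220],[-160,220]],float)
print(W, np.linalg.norm(np.diff(W,axis=0),axis=1))
print("tri far-left",tri(t(122,27),s(25,285)))
H=[tri(t(450,213),s(325,122)),tri(t(418,390),s(445,183))]; print("handle ends",H)
k=tri(t(325,210),s(267,203)); print("knob",k,plane("top",t(325,210),135),plane("top",t(325,210),142))
w=W[:,:2];m=w.mean(0);P=w-m
yaw=np.arctan2((C[:,0]*P[:,1]-C[:,1]*P[:,0]).sum(),(C*P).sum());print("yaw",np.degrees(yaw),"ctr",m)
R=np.array([[np.cos(yaw),-np.sin(yaw)],[np.sin(yaw),np.cos(yaw)]])
print("resid",P-C@R.T)
for n,p in dict(knob=k,h0=H[0],h1=H[1]).items(): print(n,R.T@(p[:2]-m),p[2])
for n,c in dict(handle=(0,-45),knob=(50,42),knob_drawn=(28,42)).items(): print(n,m+R@np.array(c))
print("dropper",plane("top",t(470,75),60), "dropper in cab",R.T@(plane("top",t(470,75),60)[:2]-m))
E
```

```text
[[ 731.1  160.6  120. ]
 [ 651.8 -272.8  120. ]
 [ 336.1 -215.4  120. ]
 [ 416.7  219.4  120. ]] [440.6 320.9 442.2]
tri far-left [730.6 160.1 114.9]
handle ends [array([587.2, -83.2, 157.5]), array([462. , -59.7, 157.3])]
knob [592.2   6.8 135.5] [592.4   6.9 135. ] [591.5   7.1 142. ]
yaw -10.44797827780689 ctr [533.9 -27.1]
resid [[-0.   0.3]
 [ 0.4 -0.4]
 [-0.6 -1. ]
 [ 0.3  1.1]]
knob [51.2 43.9] 135.52155745530806
h0 [ 62.6 -45.6] 157.48657604574672
h1 [-64.8 -45.1] 157.3328249653667
handle [525.8 -71.3]
knob [590.7   5.2]
knob_drawn [569.1   9.2]
dropper [ 712.7 -109.1   60. ] dropper in cab [190.7 -48.3]
```

```bash
cat >> h.py <<'E'
from scipy.spatial.transform import Rotation as Ro
YAW=np.radians(-10.45); C=Ro.from_euler('z',YAW); O=np.array([533.9,-27.1,0])
def world(p): return O+C.apply(p)
def cur():
    s=ctrl.read_state(); return s['eef_pos'],Ro.from_euler('xyz',s['tool_rot'])
def rows(wps,base=None,z=0):
    """wps: (grasp point in cabinet mm, tilt about cabinet x in deg, yaw offset of tool); prints tool-frame cm/deg shifts from base TCP pose"""
    p0,R0=base or cur()
    for g,t,y in wps:
        R=C*Ro.from_euler('x',t,degrees=True)*Ro.from_euler('x',180,degrees=True)*Ro.from_euler('z',y,degrees=True)
        p=world(g)+R.apply([0,0,19])
        print(np.round(np.r_[R0.inv().apply(p-p0)/10,(R0.inv()*R).as_rotvec(degrees=True)],2).tolist())
def where():
    s=ctrl.read_state();p,R=cur(); g=C.inv().apply(p-R.apply([0,0,19])-O); zc=C.inv().apply(R.apply([0,0,1]))
    print('t',round(s['clock'],2),'grasp cab',g.round(1),'toolz',zc.round(3),'x',C.inv().apply(R.apply([1,0,0])).round(2),'F cab',C.inv().apply(s['force']).round(1),'w',round(s['width'],1),'gf',s['gripper_force'],'q',s['qpos'].round(2))
def hnd(th,tilt=None): 
    a=np.radians(th); return (np.array([0,-220+175*np.cos(a)-35*np.sin(a),120+175*np.sin(a)+35*np.cos(a)]),th if tilt is None else tilt,0)
def knb(th,x,off=15,tilt=None,y=0):
    a=np.radians(th); return (np.array([x,220-178*np.cos(a)+off*np.sin(a),120+178*np.sin(a)+off*np.cos(a)]),-th if tilt is None else tilt,y)
E
python3 - <<'E'
from h import *
where()
rows([((0,-45,210),0,0),((0,-45,156),0,0)])
E
```

```text
t 0.1 grasp cab [-135.8 -586.3  249.5] toolz [-0.001  0.001 -1.   ] x [0.79 0.61 0.  ] F cab [ 0.2 -0.1 -0.1] w 85.4 gf 0.0 q [ 1.04  0.63  0.04  1.52 -0.03  1.   -0.02]
[43.64, -34.77, 4.01, -0.09, 0.03, 37.37]
[43.64, -34.76, 9.41, -0.09, 0.03, 37.37]
```

Emit:
jog_arm:
  increments: [8.5,8,-6.4,0,0,0,8,8.5,43.6,-34.8,0,0,0,37.4,8.5,43.6,-34.8,0,0,0,37.4,8.5,43.6,-34.8,0,0,0,37.4,8.5,43.6,-34.8,0,0,0,37.4,8.5,43.6,-34.8,0,0,0,37.4,8.5,43.6,-34.8,0,0,0,37.4,8.5,43.6,-34.8,0,0,0,37.4,8.5,43.6,-34.8,0,0,0,37.4,8.5,43.6,-34.8,0,0,0,37.4,8.5,43.6,-34.8,0,0,0,37.4,8.5,43.6,-34.8,0,0,0,37.4,8.5,43.6,-34.8,0,0,0,37.4,8.5,43.6,-34.8,0,0,0,37.4,8.5,43.6,-34.8,0,0,0,37.4]

```text
clock: 1.6
eef_pos: [524.7, -74.2, 231.3]
tool_rot: [3.141, 0.0, -0.186]
force: [-1.3, -0.5, -0.8]
width: 85.1
gripper_force: 0.0
```

```bash
python3 - <<'E'
from h import *
where()
rows([((0,-45,190),0,0),((0,-45,156),0,0)])
E
```

```text
t 1.6 grasp cab [ -0.5 -48.  250.3] toolz [-0.    -0.001 -1.   ] x [ 1. -0. -0.] F cab [-1.2 -0.7 -0.8] w 85.1 gf 0.0 q [-0.05  0.46  0.2   1.86 -0.12  0.83 -1.55]
[0.06, -0.3, 6.03, 0.06, 0.03, -0.23]
[0.06, -0.31, 9.43, 0.06, 0.03, -0.23]
```

Emit:
jog_arm:
  increments: [8.5,0,-0.3,5,0,0,0,8.5,0,-0.3,9.4,0,0,0,8.5,0,-0.3,9.4,0,0,0,3,0,-0.3,9.4,0,0,0,0.5,0,-0.3,9.4,0,0,0,0.5,0,-0.3,9.4,0,0,0,0.5,0,-0.3,9.4,0,0,0,0.5,0,-0.3,9.4,0,0,0,0.5,0,-0.3,9.4,0,0,0]

```text
clock: 2.5
eef_pos: [526.3, -70.9, 138.1]
tool_rot: [3.14, -0.002, -0.184]
force: [-0.7, -4.5, 0.8]
width: 7.8
gripper_force: 58.4
```

```bash
python3 - <<'E'
from h import *
where()
rows([hnd(0)]+[hnd(t) for t in range(4,61,4)])
E
```

```text
t 2.5 grasp cab [  0.5 -44.4 157.1] toolz [ 0.002 -0.002 -1.   ] x [ 1. -0.  0.] F cab [ 0.2 -4.5  0.8] w 7.8 gf 58.42904984951019 q [-0.03  0.6   0.16  1.95 -0.16  0.61 -1.52]
[-0.05, 0.06, 0.21, 0.11, -0.11, -0.1]
[-0.05, 0.21, -1.01, 4.11, -0.11, -0.09]
[-0.05, 0.45, -2.21, 8.11, -0.11, -0.09]
[-0.04, 0.78, -3.39, 12.11, -0.12, -0.08]
[-0.04, 1.18, -4.55, 16.11, -0.12, -0.08]
[-0.04, 1.67, -5.68, 20.11, -0.12, -0.08]
[-0.03, 2.23, -6.77, 24.11, -0.12, -0.07]
[-0.03, 2.87, -7.81, 28.11, -0.13, -0.07]
[-0.03, 3.58, -8.82, 32.11, -0.13, -0.06]
[-0.03, 4.36, -9.76, 36.11, -0.13, -0.06]
[-0.02, 5.2, -10.66, 40.11, -0.13, -0.05]
[-0.02, 6.1, -11.49, 44.11, -0.14, -0.05]
[-0.02, 7.06, -12.25, 48.11, -0.14, -0.05]
[-0.01, 8.07, -12.95, 52.11, -0.14, -0.04]
[-0.01, 9.12, -13.58, 56.11, -0.14, -0.04]
[-0.01, 10.22, -14.13, 60.11, -0.15, -0.03]
```

Emit:
jog_arm:
  increments: [0.5,0,0.1,0,0.1,0,0,0.5,0,0.2,-1,4,0,0,0.5,0,0.45,-2.2,8,0,0,0.5,0,0.8,-3.4,12,0,0,0.5,0,1.2,-4.55,16,0,0,0.5,0,1.7,-5.7,20,0,0,0.5,0,2.2,-6.8,24,0,0,0.5,0,2.9,-7.8,28,0,0,0.5,0,3.6,-8.8,32,0,0,0.5,0,3.6,-8.8,32,0,0]

```text
clock: 3.5
eef_pos: [520.0, -104.4, 226.1]
tool_rot: [-2.577, 0.0, -0.186]
force: [-0.3, 0.0, 3.2]
width: 7.5
gripper_force: 60.9
```

```bash
python3 - <<'E'
from h import *
where()
rows([hnd(t) for t in range(32,93,4)])
E
```

```text
t 3.5 grasp cab [  0.3 -88.7 242.1] toolz [ 0.001  0.535 -0.845] x [ 1. -0. -0.] F cab [-0.3 -0.   3.2] w 7.5 gf 60.85650444030762 q [ 0.61  0.59 -0.19  1.82 -0.54  0.98 -0.96]
[-0.03, 0.11, -0.1, -0.32, -0.08, -0.17]
[-0.03, 0.26, -1.32, 3.68, -0.09, -0.17]
[-0.03, 0.49, -2.52, 7.68, -0.09, -0.17]
[-0.02, 0.81, -3.71, 11.68, -0.1, -0.17]
[-0.02, 1.2, -4.87, 15.68, -0.1, -0.16]
[-0.02, 1.68, -6.0, 19.68, -0.11, -0.16]
[-0.02, 2.24, -7.09, 23.68, -0.12, -0.16]
[-0.01, 2.87, -8.14, 27.68, -0.12, -0.15]
[-0.01, 3.57, -9.15, 31.68, -0.13, -0.15]
[-0.0, 4.34, -10.1, 35.68, -0.13, -0.14]
[-0.0, 5.17, -11.0, 39.68, -0.14, -0.14]
[0.0, 6.07, -11.84, 43.68, -0.14, -0.14]
[0.01, 7.02, -12.61, 47.68, -0.15, -0.13]
[0.01, 8.02, -13.32, 51.68, -0.15, -0.13]
[0.01, 9.07, -13.95, 55.68, -0.16, -0.12]
[0.02, 10.17, -14.51, 59.68, -0.16, -0.12]
```

Emit:
jog_arm:
  increments: [0.5,0,0.25,-1.3,3.7,0,0,0.5,0,0.5,-2.5,7.7,0,0,0.5,0,0.8,-3.7,11.7,0,0,0.5,0,1.2,-4.9,15.7,0,0,0.5,0,1.7,-6,19.7,0,0,0.5,0,2.25,-7.1,23.7,0,0,0.5,0,2.85,-8.15,27.7,0,0,0.5,0,2.85,-8.15,27.7,0,0]

```text
clock: 4.3
eef_pos: [507.7, -170.2, 279.9]
tool_rot: [-2.092, 0.001, -0.184]
force: [-0.7, -0.6, 4.3]
width: 7.6
gripper_force: 62.4
```

```bash
python3 - <<'E'
from h import *
where()
rows([hnd(t) for t in range(60,97,4)])
E
```

```text
t 4.3 grasp cab [ 1.000e-01 -1.620e+02  2.893e+02] toolz [ 0.001  0.867 -0.498] x [ 1. -0. -0.] F cab [-0.6 -0.7  4.3] w 7.6 gf 62.39114284515381 q [ 0.93  0.79 -0.29  1.61 -0.69  1.41 -0.74]
[-0.02, 0.07, -0.06, -0.11, -0.04, -0.09]
[-0.01, 0.22, -1.27, 3.89, -0.04, -0.09]
[-0.01, 0.46, -2.48, 7.89, -0.05, -0.09]
[-0.01, 0.78, -3.66, 11.89, -0.05, -0.09]
[-0.01, 1.18, -4.82, 15.89, -0.05, -0.08]
[-0.01, 1.66, -5.95, 19.89, -0.06, -0.08]
[-0.01, 2.22, -7.04, 23.89, -0.06, -0.08]
[-0.01, 2.85, -8.09, 27.89, -0.06, -0.08]
[-0.0, 3.56, -9.09, 31.89, -0.06, -0.08]
[-0.0, 4.33, -10.05, 35.89, -0.07, -0.07]
```

```bash
python3 - <<'E'
from h import *
rows([hnd(t,min(t,82)) for t in range(84,97,3)])
E
```

```text
[-0.01, 2.28, -7.01, 21.89, -0.06, -0.08]
[-0.01, 2.84, -7.76, 21.89, -0.06, -0.08]
[-0.0, 3.43, -8.48, 21.89, -0.06, -0.08]
[-0.0, 4.07, -9.17, 21.89, -0.06, -0.08]
[-0.0, 4.74, -9.82, 21.89, -0.06, -0.08]
```

Emit:
jog_arm:
  increments: [0.5,0,0.2,-1.3,3.9,0,0,0.5,0,0.45,-2.5,7.9,0,0,0.5,0,0.8,-3.7,11.9,0,0,0.5,0,1.2,-4.8,15.9,0,0,0.5,0,1.65,-5.95,19.9,0,0,0.5,0,1.65,-5.95,19.9,0,0]

```text
clock: 4.9
eef_pos: [496.7, -229.2, 295.4]
tool_rot: [-1.744, 0.001, -0.183]
force: [-0.3, -3.3, 5.1]
width: 7.5
gripper_force: 63.5
```

```bash
python3 - <<'E'
from h import *
where()
rows([hnd(t,82) for t in (80,83,86,89,92,94)])
E
```

```text
t 4.9 grasp cab [   0.  -224.2  298.7] toolz [ 0.001  0.985 -0.172] x [ 1. -0. -0.] F cab [ 0.3 -3.3  5.1] w 7.5 gf 63.51199507713318 q [ 1.06  1.01 -0.35  1.44 -0.75  1.7  -0.71]
[-0.0, -0.04, 0.02, 1.93, -0.04, -0.06]
[-0.0, 0.17, -0.9, 1.93, -0.04, -0.06]
[-0.0, 0.42, -1.8, 1.93, -0.04, -0.06]
[-0.0, 0.72, -2.68, 1.93, -0.04, -0.06]
[0.0, 1.07, -3.55, 1.93, -0.04, -0.06]
[0.0, 1.32, -4.12, 1.93, -0.04, -0.06]
```

Then on to about 93°, open the fingers and back straight out.

Emit:
jog_arm:
  increments: [0.5,0,0.2,-0.9,1,0,0,0.5,0,0.4,-1.8,2,0,0,0.5,0,0.7,-2.7,2,0,0,0.5,0,1.1,-3.6,2,0,0,0.5,0,1.3,-4.1,2,0,0,0.5,0,1.3,-4.1,2,0,0,3,0,1.3,-4.1,2,0,0,3,0,1.3,-4.1,2,0,0,3,0,1.3,-4.1,2,0,0,3,0,1.3,-6,2,0,0,3,0,1.3,-9,2,0,0,3,0,1.3,-12,2,0,0,3,0,1.3,-12,2,0,0]

```text
clock: 6.2
eef_pos: [473.5, -351.6, 303.1]
tool_rot: [-1.722, -0.0, -0.188]
force: [0.5, -0.5, 0.5]
width: 30.3
gripper_force: 0.0
```

```bash
python3 - <<'E'
from h import *
where()
cv2.imwrite("pics/side1.png",ctrl.get_image("side")[:,:,::-1])
E
```

```text
t 6.2 grasp cab [  -0.6 -348.9  306. ] toolz [ 0.006  0.989 -0.151] x [ 1.   -0.01  0.  ] F cab [ 0.6 -0.4  0.5] w 30.3 gf 0.0 q [ 1.15  1.12 -0.34  1.11 -0.71  1.94 -0.83]
```

View pics/side1.png

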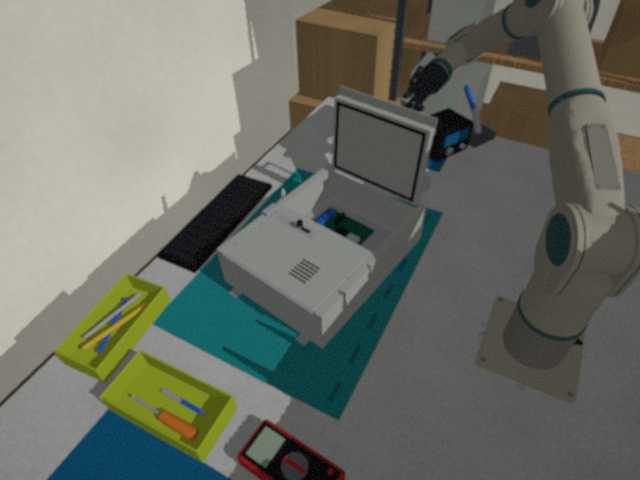

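Right door stands upright (top edge around (385,105)), fingers clear. Now lift over it.

```bash
python3 - <<'E'
from h import *
rows([((-40,-340,440),20,-45),((50,43,440),0,-90)])
E
```

```text
[-3.96, -11.68, -2.32, -58.09, -24.28, -40.65]
[4.9, -17.15, 34.96, -62.85, -63.12, -73.27]
```

Emit:
jog_arm:
  increments: [3,0,-4,-2.3,-10,-4,-7,3,-4,-11.7,-2.3,-58,-24,-41,3,-4,-11.7,-2.3,-58,-24,-41,3,-4,-11.7,-2.3,-58,-24,-41,3,-4,-11.7,-2.3,-58,-24,-41,3,-4,-11.7,-2.3,-58,-24,-41,3,-4,-11.7,-2.3,-58,-24,-41,3,-4,-11.7,-2.3,-58,-24,-41,3,-4,-11.7,-2.3,-58,-24,-41,3,-4,-11.7,-2.3,-58,-24,-41]

```text
clock: 7.25
eef_pos: [434.8, -341.8, 425.7]
tool_rot: [-2.894, -0.253, 0.583]
force: [0.1, 0.8, 0.6]
width: 30.0
gripper_force: 0.0
```

```bash
python3 - <<'E'
from h import *
where()
rows([((50,43,440),0,-90)])
E
```

```text
t 7.25 grasp cab [ -40.5 -334.   443.6] toolz [ 0.005  0.345 -0.938] x [0.7  0.67 0.25] F cab [-0.1  0.8  0.6] w 30.0 gf 0.0 q [ 1.11  0.49 -0.54  1.33 -0.08  1.52 -0.34]
[31.04, -17.73, 13.28, -7.53, -19.3, -43.85]
```

Emit:
jog_arm:
  increments: [3,31,-17.7,13.3,-7.5,-19.3,-43.9,6,31,-17.7,13.3,-7.5,-19.3,-43.9,6,31,-17.7,13.3,-7.5,-19.3,-43.9,6,31,-17.7,13.3,-7.5,-19.3,-43.9,6,31,-17.7,13.3,-7.5,-19.3,-43.9,6,31,-17.7,13.3,-7.5,-19.3,-43.9,6,31,-17.7,13.3,-7.5,-19.3,-43.9,6,31,-17.7,13.3,-7.5,-19.3,-43.9,6,31,-17.7,13.3,-7.5,-19.3,-43.9,6,31,-17.7,13.3,-7.5,-19.3,-43.9]

```text
clock: 8.25
eef_pos: [592.0, 0.6, 417.1]
tool_rot: [-3.134, -0.002, 1.383]
force: [-0.5, -0.1, -1.2]
width: 59.8
gripper_force: 0.0
```

```bash
python3 - <<'E'
from h import *
where()
rows([((50,43,175),0,-90),((50,43,142),0,-90)])
E
```

```text
t 8.25 grasp cab [ 52.3  37.7 436.1] toolz [-0.007  0.002 -1.   ] x [0.01 1.   0.  ] F cab [-0.5 -0.2 -1.2] w 59.8 gf 0.0 q [ 0.38  0.47 -0.71  1.37  0.3   1.41 -0.51]
[0.47, -0.03, 26.11, -0.41, -0.12, -0.31]
[0.47, -0.0, 29.41, -0.41, -0.12, -0.31]
```

Emit:
jog_arm:
  increments: [6,0.5,0,26,-0.4,0,-0.3,6,0.5,0,26,-0.4,0,-0.3,6,0.5,0,26,-0.4,0,-0.3,6,0.5,0,26,-0.4,0,-0.3,6,0.5,0,26,-0.4,0,-0.3,6,0.5,0,26,-0.4,0,-0.3,6,0.5,0,28,-0.4,0,-0.3,6,0.5,0,29.2,-0.4,0,-0.3,6,0.5,0,29.2,-0.4,0,-0.3]

```text
clock: 9.15
eef_pos: [592.0, 5.1, 126.4]
tool_rot: [3.139, -0.001, 1.386]
force: [-1.1, 1.2, -0.6]
width: 59.6
gripper_force: 0.0
```

```bash
python3 - <<'E'
from h import *
where()
rows([((50,43,142),0,-90)])
a=ctrl.get_image("side")[:,:,::-1]
cv2.imwrite("pics/side2.png",cv2.resize(a[140:300,220:440],None,fx=3,fy=3))
E
```

```text
t 9.15 grasp cab [ 51.3  42.2 145.3] toolz [ 0.002  0.001 -1.   ] x [0. 1. 0.] F cab [-1.3  1.  -0.6] w 59.6 gf 0.0 q [ 0.3   0.74 -0.57  1.77  0.54  0.79 -0.73]
[0.08, -0.13, 0.33, 0.13, -0.08, -0.12]
```

View pics/side2.png

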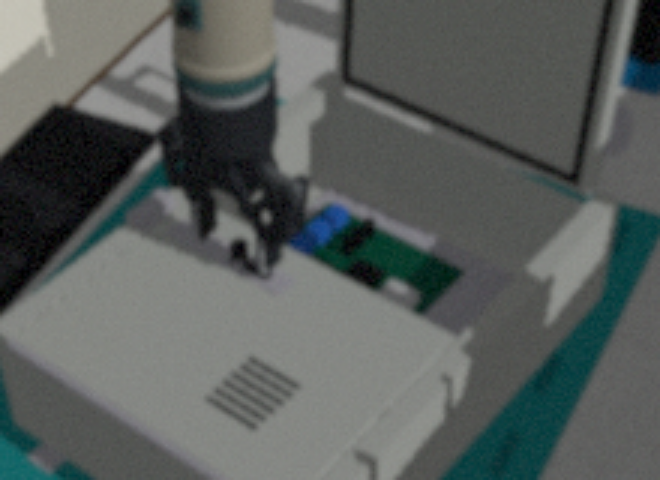

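The fingers straddle the black knob (crop (242,248)) with the door under them still shut. Closing on it.

Emit:
jog_arm:
  increments: [6,0.1,-0.1,0.3,0,0,0,3,0.1,-0.1,0.3,0,0,0,0.5,0.1,-0.1,0.3,0,0,0,0.5,0.1,-0.1,0.3,0,0,0,0.5,0.1,-0.1,0.3,0,0,0,0.5,0.1,-0.1,0.3,0,0,0]

```text
clock: 9.8
eef_pos: [589.4, 8.0, 124.2]
tool_rot: [3.142, -0.001, 1.389]
force: [-6.2, 0.4, 7.3]
width: 13.1
gripper_force: 58.4
```

```bash
python3 - <<'E'
from h import *
where()
E
```

```text
t 9.8 grasp cab [ 48.3  44.6 143.2] toolz [ 0.     0.001 -1.   ] x [-0.  1.  0.] F cab [-6.1 -0.8  7.3] w 13.1 gf 58.4244829416275 q [ 0.29  0.74 -0.57  1.78  0.54  0.79 -0.74]
```

Emit:
jog_arm:
  increments: [0.5,0,-0.5,-0.1,0,0,0,0.5,0,-1,-0.1,0,0,0,0.5,0,-1.5,-0.1,0,0,0,0.5,0,-1.9,-0.1,0,0,0,0.5,0,-1.9,-0.1,0,0,0]

```text
clock: 10.3
eef_pos: [576.0, 10.6, 124.9]
tool_rot: [3.132, -0.004, 1.388]
force: [7.9, -1.6, -7.1]
width: 13.2
gripper_force: 58.7
```

```bash
python3 - <<'E'
from h import *
where()
E
```

```text
t 10.3 grasp cab [ 34.4  44.7 143.9] toolz [ 0.01   0.004 -1.   ] x [0. 1. 0.] F cab [ 8.1 -0.1 -7.1] w 13.2 gf 58.67746710777283 q [ 0.29  0.72 -0.57  1.83  0.55  0.75 -0.76]
```

Emit:
jog_arm:
  increments: [0.5,0,-0.3,0.05,0,0,0,0.5,0,-0.6,0.05,0,0,0,0.5,0,-0.6,0.05,0,0,0]

```text
clock: 10.6
eef_pos: [571.3, 11.5, 124.9]
tool_rot: [3.129, -0.005, 1.387]
force: [9.8, -0.6, -5.3]
width: 13.1
gripper_force: 58.9
```

```bash
python3 - <<'E'
from h import *
where()
E
```

```text
t 10.6 grasp cab [ 29.5  44.7 143.9] toolz [ 0.012  0.005 -1.   ] x [0. 1. 0.] F cab [ 9.7  1.2 -5.3] w 13.1 gf 58.85245978832245 q [ 0.29  0.71 -0.57  1.84  0.55  0.74 -0.76]
```

Emit:
jog_arm:
  increments: [0.5,0,-0.2,0,0,0,0,0.5,0,-0.4,0,0,0,0,0.5,0,-0.4,0,0,0,0]

```text
clock: 10.9
eef_pos: [567.9, 12.2, 124.9]
tool_rot: [3.129, -0.005, 1.387]
force: [9.3, -2.2, -5.5]
width: 13.6
gripper_force: 58.8
```

```bash
python3 - <<'E'
from h import *
where()
E
```

```text
t 10.9 grasp cab [ 26.1  44.7 143.9] toolz [ 0.013  0.005 -1.   ] x [0.   1.   0.01] F cab [ 9.5 -0.5 -5.5] w 13.6 gf 58.760735392570496 q [ 0.29  0.71 -0.57  1.85  0.55  0.73 -0.77]
```

Emit:
jog_arm:
  increments: [0.5,0,-0.2,0,0,0,0,0.5,0,-0.4,0,0,0,0,0.5,0,-0.4,0,0,0,0]

```text
clock: 11.2
eef_pos: [567.6, 12.3, 125.6]
tool_rot: [3.122, -0.007, 1.387]
force: [16.6, -4.2, -9.0]
width: 13.2
gripper_force: 58.7
```

```bash
python3 - <<'E'
from h import *
where()
a=ctrl.get_image("top")[:,:,::-1]
cv2.imwrite("pics/top2.png",cv2.resize(a[165:285,260:400],None,fx=4,fy=4,interpolation=cv2.INTER_CUBIC))
E
```

```text
t 11.2 grasp cab [ 25.6  44.7 144.6] toolz [ 0.02   0.007 -1.   ] x [0.   1.   0.01] F cab [17.1 -1.1 -9. ] w 13.2 gf 58.73330533504486 q [ 0.29  0.7  -0.57  1.86  0.55  0.72 -0.77]
```

View pics/top2.png

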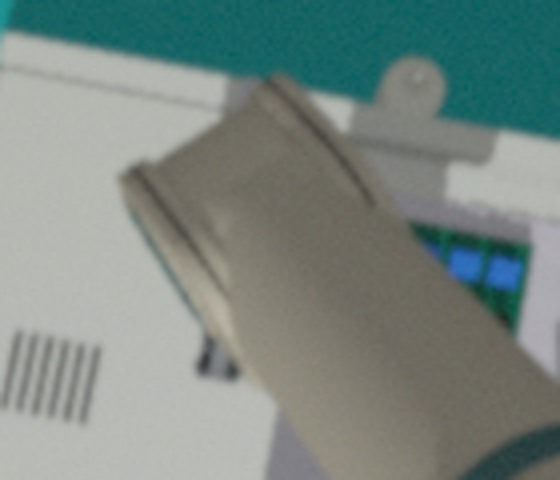

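The arm hides the knob from above, but the force jumped from 9.5 to 17 N over 0.5 mm: the bolt is at its stop. Lift gently, following the arc.

```bash
cat >> h.py <<'E'
def arc(a0,ths,y=44.7,off=23.5):
    "shifts from a commanded pose at door angle a0 (tilt -a0), tool yaw -90"
    def pose(t):
        R=C*Ro.from_euler('x',180-t,degrees=True)*Ro.from_euler('z',-90,degrees=True)
        a=np.radians(t); r=220-y
        return world([0,220-r*np.cos(a)+off*np.sin(a),120+r*np.sin(a)+off*np.cos(a)])+R.apply([0,0,19]),R
    p0,R0=pose(a0)
    for t in ths:
        p,R=pose(t); print(t,np.round(np.r_[R0.inv().apply(p-p0)/10,(R0.inv()*R).as_rotvec(degrees=True)],2).tolist())
E
python3 -c "
from h import *
arc(0,[1,2,3,4,6,8,10,12,14,16,18,20,24,28,32,36,40,44,48,52,56,60])"
```

```text
1 [0.01, 0.0, -0.31, -0.0, -1.0, 0.0]
2 [0.03, 0.0, -0.61, -0.0, -2.0, -0.0]
3 [0.05, 0.0, -0.92, -0.0, -3.0, -0.0]
4 [0.07, 0.0, -1.22, -0.0, -4.0, 0.0]
6 [0.14, 0.0, -1.83, -0.0, -6.0, -0.0]
8 [0.23, 0.0, -2.44, -0.0, -8.0, 0.0]
10 [0.34, 0.0, -3.04, -0.0, -10.0, -0.0]
12 [0.48, 0.0, -3.63, -0.0, -12.0, 0.0]
14 [0.63, 0.0, -4.23, -0.0, -14.0, 0.0]
16 [0.8, -0.0, -4.81, -0.0, -16.0, -0.0]
18 [1.0, 0.0, -5.4, -0.0, -18.0, -0.0]
20 [1.21, 0.0, -5.97, -0.0, -20.0, 0.0]
24 [1.7, 0.0, -7.09, -0.0, -24.0, -0.0]
28 [2.26, 0.0, -8.18, -0.0, -28.0, 0.0]
32 [2.9, 0.0, -9.22, -0.0, -32.0, -0.0]
36 [3.61, 0.0, -10.22, -0.0, -36.0, -0.0]
40 [4.39, -0.0, -11.16, -0.0, -40.0, -0.0]
44 [5.23, 0.0, -12.05, -0.0, -44.0, 0.0]
48 [6.13, 0.0, -12.88, -0.0, -48.0, -0.0]
52 [7.09, 0.0, -13.64, -0.0, -52.0, -0.0]
56 [8.1, 0.0, -14.33, -0.0, -56.0, -0.0]
60 [9.15, 0.0, -14.96, -0.0, -60.0, 0.0]
```

Emit:
jog_arm:
  increments: [0.5,0,-0.1,0,0,0,0,0.5,0,-0.1,-0.3,0,-1,0,0.5,0,-0.1,-0.6,0,-2,0,0.5,0.05,-0.1,-0.9,0,-3,0,0.5,0.05,-0.1,-0.9,0,-3,0]

```text
clock: 11.75
eef_pos: [567.7, 12.9, 135.4]
tool_rot: [3.12, 0.047, 1.387]
force: [17.4, -5.3, -4.4]
width: 13.4
gripper_force: 59.2
```

```bash
python3 -c "
from h import *
where()"
```

```text
t 11.75 grasp cab [ 25.6  46.3 154.3] toolz [ 0.022 -0.047 -0.999] x [ 0.    1.   -0.05] F cab [18.1 -2.1 -4.4] w 13.4 gf 59.17754530906677 q [ 0.24  0.68 -0.54  1.84  0.57  0.77 -0.81]
```

```bash
python3 -c "
from h import *
arc(3,[5,7,9,11,13,15,17,19,21])"
```

```text
5 [0.03, 0.0, -0.61, -0.0, -2.0, 0.0]
7 [0.07, -0.0, -1.22, 0.0, -4.0, 0.0]
9 [0.14, 0.0, -1.83, -0.0, -6.0, 0.0]
11 [0.23, -0.0, -2.44, -0.0, -8.0, 0.0]
13 [0.34, -0.0, -3.04, -0.0, -10.0, 0.0]
15 [0.48, -0.0, -3.63, -0.0, -12.0, 0.0]
17 [0.63, -0.0, -4.23, -0.0, -14.0, 0.0]
19 [0.8, -0.0, -4.81, -0.0, -16.0, 0.0]
21 [1.0, -0.0, -5.4, -0.0, -18.0, 0.0]
```

Emit:
jog_arm:
  increments: [0.5,0.04,0,-0.6,0,-2,0,0.5,0.1,0,-1.2,0,-4,0,0.5,0.2,0,-1.8,0,-6,0,0.5,0.25,0,-2.45,0,-8,0,0.35,0.35,0,-3.05,0,-10,0,0.35,0.5,0,-3.65,0,-12,0,0.35,0.5,0,-3.65,0,-12,0]

```text
clock: 12.45
eef_pos: [569.0, 19.9, 171.9]
tool_rot: [3.118, 0.257, 1.385]
force: [18.6, -5.2, 0.4]
width: 13.2
gripper_force: 59.7
```

```bash
python3 - <<'E'
from h import *
where()
a=ctrl.get_image("side")[:,:,::-1]
cv2.imwrite("pics/side3.png",cv2.resize(a[140:330,200:440],None,fx=3,fy=3))
arc(15,range(19,76,4))
E
```

```text
t 12.45 grasp cab [ 25.6  57.4 190.2] toolz [ 0.022 -0.254 -0.967] x [ 0.    0.97 -0.25] F cab [19.2 -1.7  0.4] w 13.2 gf 59.72113072872162 q [ 0.06  0.66 -0.46  1.76  0.62  0.99 -0.92]
19 [0.07, 0.0, -1.22, 0.0, -4.0, 0.0]
23 [0.23, 0.0, -2.44, -0.0, -8.0, 0.0]
27 [0.48, 0.0, -3.63, -0.0, -12.0, 0.0]
31 [0.8, 0.0, -4.81, -0.0, -16.0, 0.0]
35 [1.21, 0.0, -5.97, -0.0, -20.0, 0.0]
39 [1.7, 0.0, -7.09, -0.0, -24.0, 0.0]
43 [2.26, -0.0, -8.18, -0.0, -28.0, -0.0]
47 [2.9, 0.0, -9.22, -0.0, -32.0, 0.0]
51 [3.61, 0.0, -10.22, -0.0, -36.0, -0.0]
55 [4.39, 0.0, -11.16, -0.0, -40.0, -0.0]
59 [5.23, 0.0, -12.05, -0.0, -44.0, -0.0]
63 [6.13, -0.0, -12.88, -0.0, -48.0, 0.0]
67 [7.09, -0.0, -13.64, -0.0, -52.0, -0.0]
71 [8.1, -0.0, -14.33, -0.0, -56.0, 0.0]
75 [9.15, 0.0, -14.96, -0.0, -60.0, 0.0]
```

View pics/side3.png

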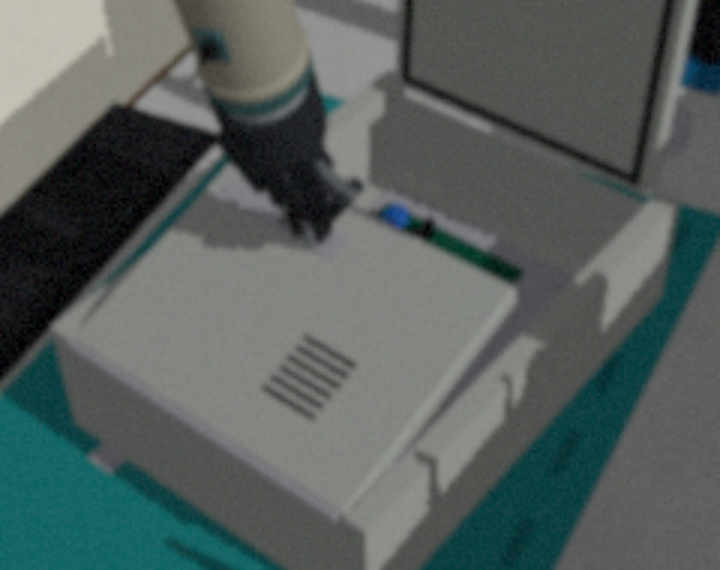

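The left door is up about 15° with the knob still held, clear of the keeper. Carrying on in the same grip.

Emit:
jog_arm:
  increments: [0.35,0.05,0,-1.2,0,-4,0,0.35,0.25,0,-2.4,0,-8,0,0.35,0.5,0,-3.6,0,-12,0,0.35,0.8,0,-4.8,0,-16,0,0.35,1.2,0,-6,0,-20,0,0.35,1.7,0,-7.1,0,-24,0,0.35,2.25,0,-8.2,0,-28,0,0.35,2.25,0,-8.2,0,-28,0]

```text
clock: 13.3
eef_pos: [576.9, 62.5, 244.2]
tool_rot: [3.11, 0.748, 1.375]
force: [25.6, -3.8, 1.7]
width: 13.3
gripper_force: 60.8
```

```bash
python3 -c "
from h import *
where()"
```

```text
t 13.3 grasp cab [ 25.5 108.9 258.2] toolz [ 0.023 -0.68  -0.733] x [ 0.01  0.73 -0.68] F cab [25.8  0.8  1.7] w 13.3 gf 60.760931968688965 q [-0.32  0.78 -0.32  1.49  0.74  1.54 -1.07]
```

Emit:
jog_arm:
  increments: [0.35,0.05,0.2,-1.2,0,-4,0,0.35,0.25,0.4,-2.4,0,-8,0,0.35,0.5,0.4,-3.6,0,-12,0,0.35,0.8,0.4,-4.8,0,-16,0,0.35,0.8,0.4,-4.8,0,-16,0]

```text
clock: 13.8
eef_pos: [583.7, 99.3, 273.1]
tool_rot: [3.109, 1.031, 1.367]
force: [18.6, -2.9, 4.6]
width: 13.3
gripper_force: 61.1
```

```bash
cat >> h.py <<'E'
def arc2(a0,lst,y=44.7,off=13.):
    "pivoting about the knob head; lst of (door angle, tilt); tool at a0 aligned"
    def pose(t,tl):
        R=C*Ro.from_euler('x',180-tl,degrees=True)*Ro.from_euler('z',-90,degrees=True)
        a=np.radians(t); r=220-y
        return world([0,220-r*np.cos(a)+off*np.sin(a),120+r*np.sin(a)+off*np.cos(a)])+R.apply([0,0,9]),R
    p0,R0=pose(a0,a0)
    for t,l in lst:
        p,R=pose(t,l); print(t,l,np.round(np.r_[R0.inv().apply(p-p0)/10,(R0.inv()*R).as_rotvec(degrees=True)],2).tolist())
E
python3 -c "
from h import *
where()
arc2(59,[(63,62),(67,64),(71,66),(75,66),(79,66),(83,66),(86,66),(88,67)])"
```

```text
t 13.8 grasp cab [ 25.8 149.6 282.8] toolz [ 0.014 -0.858 -0.514] x [ 0.01  0.51 -0.86] F cab [18.8  0.5  4.6] w 13.3 gf 61.08334958553314 q [-0.48  0.91 -0.24  1.3   0.8   1.84 -1.06]
63 62 [0.09, 0.0, -1.22, 0.0, -3.0, 0.0]
67 64 [0.27, 0.0, -2.43, -0.0, -5.0, 0.0]
71 66 [0.54, -0.0, -3.62, 0.0, -7.0, 0.0]
75 66 [0.93, -0.0, -4.79, 0.0, -7.0, 0.0]
79 66 [1.39, -0.0, -5.92, 0.0, -7.0, 0.0]
83 66 [1.93, -0.0, -7.02, 0.0, -7.0, 0.0]
86 66 [2.39, -0.0, -7.82, 0.0, -7.0, 0.0]
88 67 [2.7, 0.0, -8.34, 0.0, -8.0, 0.0]
```

```bash
python3 -c "
from h import *
arc2(59,[(t,60) for t in (63,67,71,75,79,83,85)])"
```

```text
63 60 [0.12, 0.0, -1.22, 0.0, -1.0, 0.0]
67 60 [0.34, 0.0, -2.43, 0.0, -1.0, 0.0]
71 60 [0.64, 0.0, -3.62, 0.0, -1.0, 0.0]
75 60 [1.02, -0.0, -4.78, 0.0, -1.0, 0.0]
79 60 [1.49, 0.0, -5.92, 0.0, -1.0, 0.0]
83 60 [2.03, -0.0, -7.02, 0.0, -1.0, 0.0]
85 60 [2.33, -0.0, -7.55, 0.0, -1.0, 0.0]
```

Emit:
jog_arm:
  increments: [0.35,0.1,0,-1.2,0,-1,0,0.35,0.3,0,-2.4,0,-1,0,0.35,0.3,0,-2.4,0,-1,0]

```text
clock: 14.1
eef_pos: [587.7, 120.8, 282.1]
tool_rot: [3.108, 1.042, 1.365]
force: [19.6, -0.9, -2.2]
width: 13.1
gripper_force: 60.9
```

```bash
python3 -c "
from h import *
where()"
```

```text
t 14.1 grasp cab [ 25.9 171.6 291.7] toolz [ 0.013 -0.863 -0.504] x [ 0.01  0.5  -0.86] F cab [19.4  2.7 -2.2] w 13.1 gf 60.910754799842834 q [-0.51  0.93 -0.23  1.24  0.79  1.89 -1.04]
```

```bash
sed -i 's/def arc2(a0,lst,y=44.7,off=13.):/def arc2(a0,lst,y=44.7,off=13.,t0=None):/; s/pose(a0,a0)/pose(a0,a0 if t0 is None else t0)/' h.py; python3 -c "
from h import *
arc2(67,[(71,59),(75,58),(79,57.5),(82,57),(84,57)],t0=60)"
```

```text
71 59 [0.3, -0.0, -1.19, -0.0, 1.0, -0.0]
75 58 [0.68, -0.0, -2.37, 0.0, 2.0, -0.0]
79 57.5 [1.13, -0.0, -3.51, -0.0, 2.5, -0.0]
82 57 [1.52, 0.0, -4.35, 0.0, 3.0, 0.0]
84 57 [1.8, -0.0, -4.89, 0.0, 3.0, 0.0]
```

Emit:
jog_arm:
  increments: [0.35,0.3,0,-1.2,0,1,0,0.35,0.7,0,-2.4,0,2,0,0.35,1.1,0,-3.5,0,2.5,0,0.35,1.1,0,-3.5,0,2.5,0]

```text
clock: 14.5
eef_pos: [594.3, 156.0, 289.2]
tool_rot: [3.112, 0.996, 1.368]
force: [19.1, -2.8, -5.2]
width: 13.2
gripper_force: 59.5
```

```bash
python3 -c "
from h import *
where()"
```

```text
t 14.5 grasp cab [ 25.9 207.  299.5] toolz [ 0.013 -0.84  -0.543] x [ 0.01  0.54 -0.84] F cab [19.3  0.7 -5.2] w 13.2 gf 59.45351600646973 q [-0.54  0.94 -0.23  1.15  0.76  1.91 -1.01]
```

```bash
python3 -c "
from h import *
arc2(79,[(82,57),(85,56),(87,55),(89,54)],t0=57.5)"
```

```text
82 57 [0.43, 0.0, -0.82, 0.0, 0.5, 0.0]
85 56 [0.91, -0.0, -1.61, -0.0, 1.5, 0.0]
87 55 [1.26, 0.0, -2.13, 0.0, 2.5, -0.0]
89 54 [1.62, 0.0, -2.64, 0.0, 3.5, -0.0]
```

Emit:
jog_arm:
  increments: [0.35,0.4,0,-0.85,0,0.5,0,0.35,0.85,0,-1.65,0,1.5,0,0.35,0.85,0,-1.65,0,1.5,0]

```text
clock: 14.8
eef_pos: [597.4, 173.0, 291.4]
tool_rot: [3.114, 0.972, 1.369]
force: [18.5, -5.0, -4.8]
width: 13.4
gripper_force: 59.2
```

```bash
python3 - <<'E'
from h import *
where()
cv2.imwrite("pics/side4.png",ctrl.get_image("side")[:,:,::-1])
E
```

```text
t 14.8 grasp cab [ 25.9 224.  302.1] toolz [ 0.011 -0.826 -0.563] x [ 0.01  0.56 -0.83] F cab [19.1 -1.6 -4.8] w 13.4 gf 59.17600393295288 q [-0.56  0.95 -0.22  1.1   0.74  1.93 -1.  ]
```

View pics/side4.png

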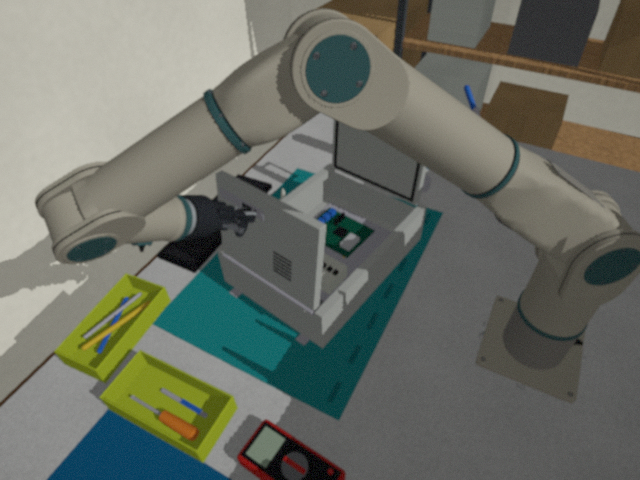

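Both doors stand open (left door about 84°, knob at (245,215) still gripped). Ease the side load, open the fingers and back away.

Emit:
jog_arm:
  increments: [0.35,0,0.4,0,0,0,0,8.5,0,0.5,0,0,0,0,8.5,0,0.6,0,0,0,0,8.5,0,0.6,0,0,0,0,8.5,0,0.6,0,0,0,0,8.5,0,0.6,0,0,0,0,8.5,0,0.6,-3,0,0,0,8.5,0,0.6,-6,0,0,0,8.5,0,0.6,-9,0,0,0,8.5,0,0.6,-11,0,0,0,8.5,0,0.6,-11,0,0,0]

```text
clock: 15.95
eef_pos: [607.5, 237.9, 335.9]
tool_rot: [-3.102, 0.987, 1.382]
force: [0.6, -1.8, -1.4]
width: 84.9
gripper_force: 0.0
```

```bash
python3 - <<'E'
from h import *
where()
a=ctrl.get_image("side")[:,:,::-1];b=ctrl.get_image("top")[:,:,::-1]
cv2.imwrite("pics/side5.png",cv2.resize(np.hstack([a[100:340,150:450],b[120:360,180:480]]),(800,320)))
E
```

```text
t 15.95 grasp cab [ 25.1 289.8 346.4] toolz [-0.045 -0.833 -0.551] x [ 0.    0.55 -0.83] F cab [ 0.9 -1.7 -1.4] w 84.9 gf 0.0 q [-0.91  1.12  0.76  0.78  0.14  1.98 -0.48]
```

View pics/side5.png

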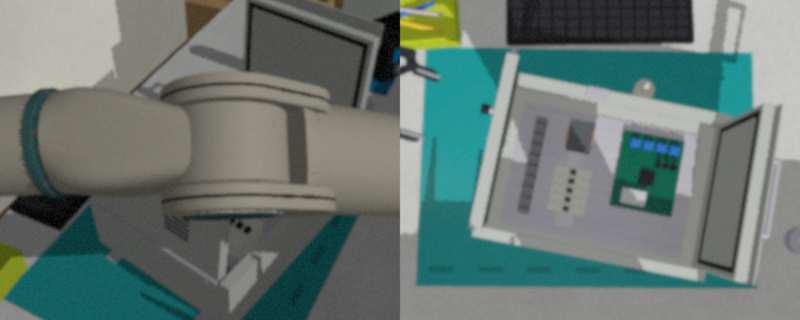

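```bash
python3 - <<'E'
from h import *
def px(cp): 
    p=ctrl.camera_params("top");w=world(np.array(cp));T=p['extrinsics'];K=np.array([[p['fx'],0,p['cx']],[0,p['fy'],p['cy']],[0,0,1]])
    q=cv2.projectPoints(w[None],cv2.Rodrigues(T[:3,:3])[0],T[:3,3],K,p['distortion'])[0][0,0]; return ((q[0]-180)*4/3+400).round(),((q[1]-120)*4/3).round()
for th in(70,76,80,84,88,92):
    a=np.radians(th); f=lambda x,r,o:px([x,220-r*np.cos(a)+o*np.sin(a),120+r*np.sin(a)+o*np.cos(a)])
    print(th,"outer",f(138,216,0),f(-138,216,0),"inner",f(138,216,-20),f(-138,216,-20),"knob0/22",f(50,178,15),f(28,178,15))
for th in(80,86,90,94):
    a=np.radians(th); f=lambda x,r,o:px([x,-220+r*np.cos(a)-o*np.sin(a),120+r*np.sin(a)+o*np.cos(a)])
    print("act",th,f(138,216,0),f(-138,216,0),"strip",f(138,236,3),f(-138,236,3))
s=ctrl.read_state();print(s['qpos'][5],s['qd'].round(3),s['force'].round(1))
E
```

```text
70 outer (np.float64(537.0), np.float64(59.0)) (np.float64(500.0), np.float64(233.0)) inner (np.float64(549.0), np.float64(63.0)) (np.float64(513.0), np.float64(236.0)) knob0/22 (np.float64(510.0), np.float64(114.0)) (np.float64(508.0), np.float64(127.0))
76 outer (np.float64(523.0), np.float64(56.0)) (np.float64(486.0), np.float64(231.0)) inner (np.float64(535.0), np.float64(59.0)) (np.float64(499.0), np.float64(233.0)) knob0/22 (np.float64(499.0), np.float64(111.0)) (np.float64(496.0), np.float64(124.0))
80 outer (np.float64(514.0), np.float64(53.0)) (np.float64(476.0), np.float64(229.0)) inner (np.float64(526.0), np.float64(56.0)) (np.float64(489.0), np.float64(231.0)) knob0/22 (np.float64(491.0), np.float64(109.0)) (np.float64(488.0), np.float64(123.0))
84 outer (np.float64(504.0), np.float64(51.0)) (np.float64(466.0), np.float64(227.0)) inner (np.float64(517.0), np.float64(54.0)) (np.float64(479.0), np.float64(229.0)) knob0/22 (np.float64(483.0), np.float64(108.0)) (np.float64(481.0), np.float64(121.0))
88 outer (np.float64(494.0), np.float64(49.0)) (np.float64(456.0), np.float6
[... 495 characters left out ...]
4.0), np.float64(275.0)) strip (np.float64(747.0), np.float64(96.0)) (np.float64(717.0), np.float64(277.0))
act 86 (np.float64(758.0), np.float64(101.0)) (np.float64(729.0), np.float64(278.0)) strip (np.float64(763.0), np.float64(99.0)) (np.float64(734.0), np.float64(280.0))
act 90 (np.float64(768.0), np.float64(103.0)) (np.float64(739.0), np.float64(280.0)) strip (np.float64(774.0), np.float64(101.0)) (np.float64(745.0), np.float64(282.0))
act 94 (np.float64(777.0), np.float64(105.0)) (np.float64(749.0), np.float64(282.0)) strip (np.float64(784.0), np.float64(103.0)) (np.float64(755.0), np.float64(284.0))
1.9797742272061072 [ 0.052 -0.04  -0.244  0.043  0.121 -0.003 -0.089] [-0.5  0.4 -1.2]
```

Emit:
jog_arm:
  increments: [8.5,0,0,0,0,2,0,8.5,0,0,0,0,4,0,8.5,0,0,0,0,4,0,8.5,0,0,0,0,4,0]

```text
clock: 16.45
eef_pos: [607.7, 236.7, 336.9]
tool_rot: [-3.106, 0.914, 1.376]
force: [-0.7, 0.1, 1.5]
width: 85.0
gripper_force: 0.0
```

```bash
python3 - <<'E'
from h import *
where(); print(ctrl.read_state()['qd'].round(3))
print(ctrl.finish_job())
E
```

```text
t 16.45 grasp cab [ 25.6 287.9 348.5] toolz [-0.046 -0.791 -0.61 ] x [ 0.01  0.61 -0.79] F cab [-0.7  0.   1.5] w 85.0 gf 0.0 q [-0.9   1.08  0.74  0.82  0.12  1.94 -0.5 ]
[-0.009  0.023  0.014 -0.008 -0.008  0.003  0.005]
the job is handed in; nothing more can be done
None
```

I opened both doors and handed the job in at about 16.5 s. By the last picture the right-hand door stands at about 92° and the left-hand door at about 84°, with the bolt sprung out again, the fingers clear, and no bystander seen out of place. The hand-in gave back no verdict.

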